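Line up the dough cutters by size

TASK

Line up the four round steel dough cutters on the four dark round marks of the wooden board in order of size: the smallest on the mark next to the red tin, then bigger and bigger, so that the biggest stands on the mark next to the white tin. Each should end standing upright on its own drum in the middle of its mark. Do not knock any cutter over on the way, and leave the two tins standing where they are.

Things in the scene. Friction and masses are not known exactly. Their poses are not given: they have to be found in the camera images.
- cutter_a: The smallest of four round dough cutters, standing upright: closed steel drum 40 mm in diameter and 26 mm high, on it a neck 16 mm in diameter and 12 mm high, then a dark wooden knob 28 mm in diameter and 28 mm high (rounded edges); 66 mm tall in all, the knob's middle 52 mm above the bottom. Grip it by the knob. Origin at the centre of the underside, z up along its axis; round, so yaw does not matter.
- cutter_b: The second smallest of four round dough cutters, standing upright: closed steel drum 52 mm in diameter and 32 mm high, on it a neck 16 mm in diameter and 12 mm high, then a dark wooden knob 28 mm in diameter and 28 mm high (rounded edges); 72 mm tall in all, the knob's middle 58 mm above the bottom. Grip it by the knob. Origin at the centre of the underside, z up along its axis; round, so yaw does not matter.
- cutter_c: The second biggest of four round dough cutters, standing upright: closed steel drum 64 mm in diameter and 38 mm high, on it a neck 16 mm in diameter and 12 mm high, then a dark wooden knob 28 mm in diameter and 28 mm high (rounded edges); 78 mm tall in all, the knob's middle 64 mm above the bottom. Grip it by the knob. Origin at the centre of the underside, z up along its axis; round, so yaw does not matter.
- cutter_d: The biggest of four round dough cutters, standing upright: closed steel drum 76 mm in diameter and 44 mm high, on it a neck 16 mm in diameter and 12 mm high, then a dark wooden knob 28 mm in diameter and 28 mm high (rounded edges); 84 mm tall in all, the knob's middle 70 mm above the bottom. Grip it by the knob. Origin at the centre of the underside, z up along its axis; round, so yaw does not matter.
- mark1: Dark round inlay, 82 mm in diameter with a yellow dot in its middle, flush in the top of a fixed light wooden board, first from the robot's left (+y) end. Neighbouring marks are 92 mm apart along the board's length, and lie 18 mm above the bench. Origin at the mark's centre on the board's top face, z up, y along the board. The board (100 x 540 mm) has a 12 mm thick ledge along its far edge, 16 mm above its top face.
- mark2: Dark round inlay, 82 mm in diameter with a yellow dot in its middle, flush in the top of a fixed light wooden board, second from the left. Neighbouring marks are 92 mm apart along the board's length, and lie 18 mm above the bench. Origin at the mark's centre on the board's top face, z up, y along the board. The board (100 x 540 mm) has a 12 mm thick ledge along its far edge, 16 mm above its top face.
- mark3: Dark round inlay, 82 mm in diameter with a yellow dot in its middle, flush in the top of a fixed light wooden board, third from the left. Neighbouring marks are 92 mm apart along the board's length, and lie 18 mm above the bench. Origin at the mark's centre on the board's top face, z up, y along the board. The board (100 x 540 mm) has a 12 mm thick ledge along its far edge, 16 mm above its top face.
- mark4: Dark round inlay, 82 mm in diameter with a yellow dot in its middle, flush in the top of a fixed light wooden board, fourth from the left, at the robot's right (-y) end. Neighbouring marks are 92 mm apart along the board's length, and lie 18 mm above the bench. Origin at the mark's centre on the board's top face, z up, y along the board. The board (100 x 540 mm) has a 12 mm thick ledge along its far edge, 16 mm above its top face.
- red_tin: Small red round lidded tin, 51 mm in diameter, 66 mm tall, standing on the same board at one end of the row of marks, about 97 mm from the end mark; which end varies. Origin at the centre of its underside, z up.
- white_tin: Small white round lidded tin, 51 mm in diameter, 66 mm tall, standing on the same board at one end of the row of marks, about 97 mm from the end mark; which end varies. Origin at the centre of its underside, z up.

How it is judged (in metres and radians):
At the end, for the whole second after the job is handed in: Counting from the end with the red tin, the four marks carry the cutters from smallest to biggest, each centred within 13 mm of its mark, standing on the board (height within 4 mm), upright within 0.1 rad and at rest (((horizontal distance between red_tin and mark1 below 0.14 m and horizontal distance between white_tin and mark4 below 0.14 m and horizontal distance between cutter_a and mark1 below 0.013 m and z of cutter_a in the frame of mark1 between -0.004 and 0.004 m and horizontal distance between cutter_b and mark2 below 0.013 m and z of cutter_b in the frame of mark2 between -0.004 and 0.004 m and horizontal distance between cutter_c and mark3 below 0.013 m and z of cutter_c in the frame of mark3 between -0.004 and 0.004 m and horizontal distance between cutter_d and mark4 below 0.013 m and z of cutter_d in the frame of mark4 between -0.004 and 0.004 m) or (horizontal distance between red_tin and mark4 below 0.14 m and horizontal distance between white_tin and mark1 below 0.14 m and horizontal distance between cutter_a and mark4 below 0.013 m and z of cutter_a in the frame of mark4 between -0.004 and 0.004 m and horizontal distance between cutter_b and mark3 below 0.013 m and z of cutter_b in the frame of mark3 between -0.004 and 0.004 m and horizontal distance between cutter_c and mark2 below 0.013 m and z of cutter_c in the frame of mark2 between -0.004 and 0.004 m and horizontal distance between cutter_d and mark1 below 0.013 m and z of cutter_d in the frame of mark1 between -0.004 and 0.004 m)) and angle between each of cutter_a, cutter_b, cutter_c, cutter_d's own z axis and vertical below 0.1 rad and linear speed of each of cutter_a, cutter_b, cutter_c, cutter_d below 0.02 m/s and angular speed of each of cutter_a, cutter_b, cutter_c, cutter_d below 0.2 rad/s); the robot touches nothing.
It fails at once if a cutter is knocked over (tilted beyond 1 rad) (angle between any of cutter_a, cutter_b, cutter_c, cutter_d's own z axis and vertical above 1 rad).
It fails at once if a tin is shifted by more than 20 mm or tipped over (distance of any of red_tin, white_tin from where it was at the start of the episode above 0.02 m or angle between any of red_tin, white_tin's own z axis and vertical above 0.5 rad).
It also fails if it takes over 88 s, if anything falls off the work surface, if the arm or the gripper's body presses on something with over 40 N, if the wrist force passes 120 N, or if a joint passes its speed limit or range.

ROBOT

A 7-joint arm with a two-finger parallel gripper is mounted at the origin on the work surface. World frame = base frame: x ahead of the robot, y to its left, z up, the work surface at z = 0. Lengths are in mm, angles in degrees, forces in N, time in s.
With the tool pointing down it reaches from about 400 to 875 mm from the base axis. Payload 6.5 kg.
Tool frame: the origin (TCP) lies between the finger pads; the fingertips stand 11 mm ahead of it and the grasp point (between the pads) lies 8 mm behind it; z points along the fingers, y is the line along which they close (so a half turn about z gives the same grasp; the last joint's range is limited). The gripper opens to 85 mm and grips with 20 to 120 N. Pads are 22 mm wide; open, the fingers measure 114 mm over their backs; the gripper's body (76 mm by 85 mm) begins 54 mm behind the grasp point. The pads swing forward as they close: fully open they stand 13 mm farther back than shut.
Start: joints at [68.228, 30.733, -0.252, 88.115, 0.149, 61.152, -4.079], TCP at [200.635, -618.252, 242.29] pointing down, gripper open.
Joint ranges: [-154.64, 154.64], [-21.42, 123.67], [-72.66, 72.17], [13.99, 137.28], [-74.86, 254.86], [10.95, 109.41], [-158.01, 158.01]. Speed limits (degrees/s): [136.94, 136.94, 180, 180, 180, 180, 180].

INTERFACE

Orientations are given as a 3x3 rotation matrix whose columns are the frame's x, y, z axes.
In Python, from bench import ctrl, claw, ik, snapshot, calibration, ticket, sensors gives the robot as it stands. The module is installed in compiled form; this text tells all that it offers. Calls block until the motion is done:
- ctrl.movep(position, orientation): joint-space move of the TCP to a pose.
- ctrl.move_l(position, orientation=None, feed=150): straight line of the TCP; orientation=None keeps the orientation; feed is the mean speed in mm/s.
- ctrl.move_joints(angles): joint-space move.
- claw.gripper_to(opening): finger opening in mm; the grip force is fixed at half the most; returns when the fingers have stopped.
- ctrl.hold(seconds).
- ik(position, orientation): joint angles nearest the present ones, or None.
- snapshot(name): name is "scene" or "top" or "wrist"; returns the picture (400x640x3 uint8, blue, green, red); there is no depth.
- calibration(name): a dict with "fx", "fy", "cx", "cy" (pixels), "world_from_camera" (4x4, takes a point from camera to world coordinates). Camera axes: x right, y down, z forward; pixel columns grow to the right and rows downward; lengths in mm; the calibration is good to about 2 mm. A picture is of the moment at which its call begins: read the wrist's pose just before it. calibration takes no time and is no camera call; for the wrist camera it gives the pose at the moment of the call.
A pose or a line that the arm cannot do raises ctrl.IKError and nothing moves.
- ticket.sign_off(): hands the job in; it is judged then, once.
Readings, each from a call of its own:
- sensors.current_time_s(): time.
- sensors.current_joint_pos(): joint angles.
- sensors.current_joint_velocities(): joint speeds.
- sensors.current_joint_torque(): joint torques, N m.
- sensors.current_tcp_pos(): TCP position.
- sensors.current_orientation(): TCP orientation.
- sensors.current_contact_force(): force on the tool from outside, world axes, zero at the start.
- sensors.current_wrist_torque(): the same for the moment, N m.
- sensors.current_width(): finger opening in mm.
- sensors.current_grip_force(): force on a finger pad.
Only numpy, scipy, OpenCV 4.12 (cv2) and the standard library are available. Lean on these libraries where they do the work, as an engineer would, in place of code of your own. Each camera call takes 0.05 s, during which the arm holds its last target. There are 200 camera calls.

## Working session

There is one attempt and no reset: what is moved stays moved. The work goes in short steps, each a Python script; the robot and the scene stay as the last script left them, time stands still between calls to the robot, and variables do not carry over. Pictures are saved under pics/ and viewed, at most 14 in all, crops included, and the job is handed in when it is done.

```bash
mkdir -p pics; ls
python3 - <<'E'
from bench import *
import cv2, numpy as np
for n in ("top","scene"):
    cv2.imwrite(f"pics/{n}0.png",snapshot(n)); c=calibration(n); print(n,{k:np.round(v,3).tolist() for k,v in c.items()})
print(sensors.current_time_s(), sensors.current_orientation())
E
```

```text
pics
top {'fx': 471.477, 'fy': 471.477, 'cx': 317.683, 'cy': 197.597, 'world_from_camera': [[-0.029, -0.992, 0.122, 439.174], [-0.999, 0.027, -0.02, 11.903], [0.017, -0.122, -0.992, 986.065], [0.0, 0.0, 0.0, 1.0]]}
scene {'fx': 484.308, 'fy': 484.308, 'cx': 323.431, 'cy': 191.997, 'world_from_camera': [[0.187, 0.775, -0.604, 1170.058], [0.982, -0.149, 0.114, -107.629], [-0.001, -0.614, -0.789, 849.827], [0.0, 0.0, 0.0, 1.0]]}
0.1 [[ 9.51139999e-01  3.08759404e-01 -5.75924394e-04]
 [ 3.08759924e-01 -9.51138909e-01  1.44363372e-03]
 [-1.02048611e-04 -1.55092015e-03 -9.99998792e-01]]
```

View pics/top0.png

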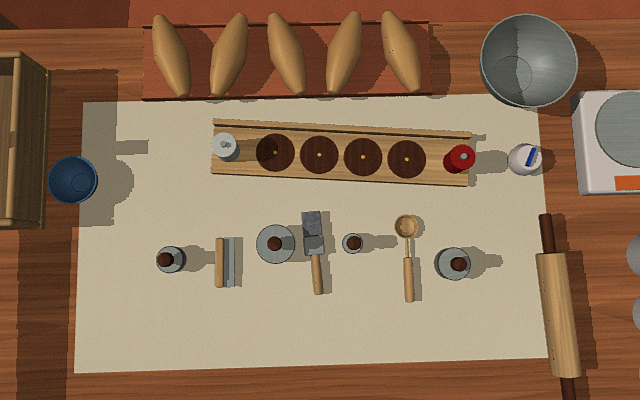

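View pics/scene0.png

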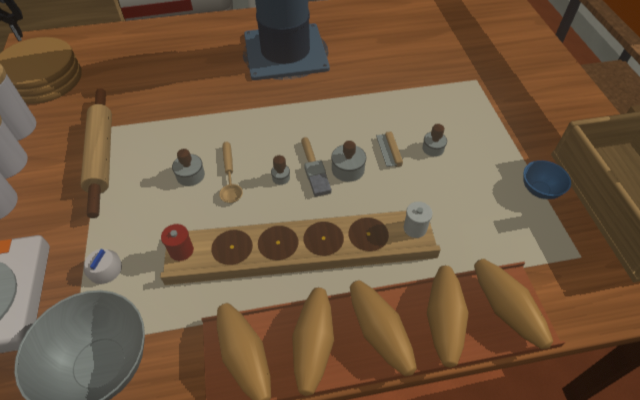

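Top view: the white tin is at (225,148) at the +y end and the red tin at (461,158). The yellow mark dots are at about (275,152), (319,154), (363,157) and (406,159). Cutter knobs: b (165,260), d (274,244), a (354,243), c (459,264). So d→mark1, c→mark2, b→mark3, a→mark4. Next I triangulate the knobs and dots from both views.

```bash
cat > vis.py <<'E'
from bench import *
import cv2, numpy as np
def ray(c,uv):
    M=np.array(c["world_from_camera"]); d=M[:3,:3]@np.array([(uv[0]-c["cx"])/c["fx"],(uv[1]-c["cy"])/c["fy"],1])
    return M[:3,3],d/np.linalg.norm(d)
def plane(c,uv,z):
    o,d=ray(c,uv); return o+d*(z-o[2])/d[2]
def tri(c1,p1,c2,p2):
    A=[];b=[]
    for c,p in((c1,p1),(c2,p2)):
        o,d=ray(c,p); P=np.eye(3)-np.outer(d,d); A.append(P); b.append(P@o)
    x,*_=np.linalg.lstsq(np.vstack(A),np.hstack(b),rcond=None)
    return x,np.linalg.norm(np.vstack(A)@x-np.hstack(b))
def pix(c,X):
    M=np.linalg.inv(c["world_from_camera"]); q=M[:3,:3]@X+M[:3,3]
    return c["fx"]*q[0]/q[2]+c["cx"],c["fy"]*q[1]/q[2]+c["cy"]
def blob(img,uv,kind,r):
    h=cv2.cvtColor(img,cv2.COLOR_BGR2HSV).astype(int); H,S,V=h[...,0],h[...,1],h[...,2]
    if kind=="knob": m=((H<15)|(H>170))&(S>90)&(V<125)
    else: m=(H>17)&(H<35)&(S>140)&(V>110)
    m=m.astype(np.uint8); roi=np.zeros_like(m); cv2.circle(roi,(int(round(uv[0])),int(round(uv[1]))),r,1,-1)
    n,l,st,ce=cv2.connectedComponentsWithStats(m&roi)
    if n<2: return None,0,None
    i=1+np.argmax(st[1:,4]); return ce[i],st[i,4],st[i,:4].tolist()
E
python3 - <<'E'
from vis import *
T,S=cv2.imread("pics/top0.png"),cv2.imread("pics/scene0.png"); ct,cs=calibration("top"),calibration("scene")
K=dict(b=((165,260),(438,131)),d=((274,244),(349,146)),a=((354,243),(280,162)),c=((459,264),(184,157)))
D=dict(m1=((275,152),(369,234)),m2=((319,154),(323,238)),m3=((363,157),(278,243)),m4=((406,159),(232,247)))
for G,k,r in((K,"knob",13),(D,"dot",6)):
  for n,(a,b) in G.items():
    p,na,ba=blob(T,a,k,r); q,nb,bb=blob(S,b,k,r)
    if p is None or q is None: print(n,p,q); continue
    x,e=tri(ct,p,cs,q); print(n,np.round(p,1),na,ba,np.round(q,1),nb,bb,"X",np.round(x,1),"err",round(e,1), "topz", np.round(plane(ct,p,x[2] if k=="knob" else 18)[:2],1))
E
```

```text
b [164.8 259.3] 184 [157, 253, 17, 14] [438.3 127.9] 69 [433, 124, 11, 9] X [441.  293.2  69.2] err 4.2 topz [440.4 290.1]
d [274.1 243.4] 157 [267, 237, 15, 14] [349.3 145.2] 78 [344, 141, 11, 9] X [464.8  81.2  79.9] err 2.6 topz [464.4  79.4]
a [353.5 242.7] 149 [347, 236, 14, 14] [279.6 161. ] 96 [274, 156, 11, 15] X [462.3 -72.7  58.5] err 2.5 topz [462.  -74.5]
c [458.5 263.8] 180 [451, 257, 16, 14] [184.3 155.5] 126 [178, 149, 13, 16] X [ 415.3 -274.5   67.6] err 2.0 topz [ 415.1 -275.9]
m1 [274.9 151.9] 8 [274, 151, 3, 3] [368.  233.5] 2 [368, 233, 1, 2] X [656.8  80.2  18.8] err 1.8 topz [656.7  79. ]
m2 [318.7 154.2] 12 [317, 153, 4, 4] [323.1 237.6] 11 [322, 236, 3, 4] X [649.3 -11.3  18.8] err 1.5 topz [649.3 -12.4]
m3 [362.5 156.5] 12 [361, 155, 4, 4] [277.5 242. ] 12 [276, 241, 4, 3] X [ 642.1 -103.1   18.7] err 1.2 topz [ 642.1 -104. ]
m4 [406.2 158.6] 13 [405, 157, 4, 4] [231.6 246.4] 13 [230, 245, 4, 4] X [ 635.1 -194.6   18.9] err 1.2 topz [ 635.3 -195.7]
```

The marks check out: height 18.7–18.9 against 18, spacing 91.8 against 92. The scene mask clips the knobs, so I use the top view with the known knob heights. I'll place c first, then check it.

```bash
cat > act.py <<'E'
from vis import *
ct=calibration("top")
H=dict(a=52,b=58,c=64,d=70)
KP=dict(a=(353.5,242.7),b=(164.8,259.3),c=(458.5,263.8),d=(274.1,243.4))
MP=dict(d=(274.9,151.9),c=(318.7,154.2),b=(362.5,156.5),a=(406.2,158.6))
R=np.array([[0,1,0],[1,0,0],[0,0,-1.]])
if ik([450,0,200],R) is None: R=R@np.diag([-1,-1,1.])
def run(n,first=False):
    t0=sensors.current_time_s()
    k=plane(ct,KP[n],H[n]); m=plane(ct,MP[n],18); zg=H[n]-8+1   # TCP height for cutter standing on bench
    up=zg+125; at=lambda p,z:[p[0],p[1],z]
    claw.gripper_to(60)
    ctrl.movep(at(k,max(up,240) if first else up),R)
    ctrl.move_l(at(k,zg),feed=150); claw.gripper_to(0)
    w=sensors.current_width(); print(n,"width",w,"grip",sensors.current_grip_force())
    if not 20<w<32: raise SystemExit("bad grasp")
    ctrl.move_l(at(k,up),feed=200); ctrl.move_l(at(m,up),feed=250)
    ctrl.move_l(at(m,zg+30),feed=200); ctrl.move_l(at(m,zg+18.5),feed=50)
    print("F",sensors.current_contact_force()); claw.gripper_to(60)
    ctrl.move_l(at(m,up+10),feed=200)
    print("time",t0,sensors.current_time_s(),k.round(1),m.round(1),sensors.current_joint_pos())
E
python3 - <<'E'
from act import *
run("c",True); ctrl.move_l([500,-100,250]); cv2.imwrite("pics/top1.png",snapshot("top")); cv2.imwrite("pics/w1.png",snapshot("wrist"))
s=snapshot("scene"); cv2.imwrite("pics/scene1.png",s)
E
```

```text
c width 26.630242374118396 grip 58.66168141365051
F [ 1.14103035  0.55459068 -0.75433149]
time 0.1 8.2417 [ 415.1 -277.    64. ] [649.4 -12.4  18. ] [ 13.33006147  35.89398403 -23.88793448  89.65357735  16.25872633
  58.01942205 -15.20976177]
```

View pics/top1.png

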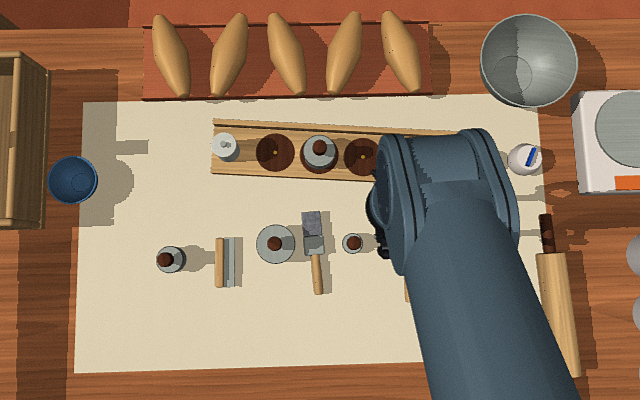

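View pics/scene1.png

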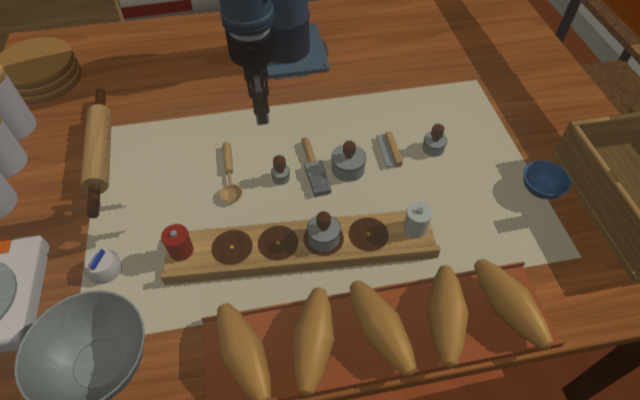

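c stands centred on mark2: the drum is at top (319,154), knob (320,148), and at (323,232) in the scene view. The run took 8 s, so I'll do the other three.

```bash
python3 - <<'E'
from act import *
for n in "dba": run(n)
q=sensors.current_joint_pos(); p=sensors.current_tcp_pos(); ctrl.move_l([p[0],p[1],260]); ctrl.movep([250,-450,300],R)
T=snapshot("top"); S=snapshot("scene"); cv2.imwrite("pics/top2.png",T); cv2.imwrite("pics/scene2.png",S)
for n in "dcba":
    m=plane(ct,MP[n],18); X=m+[0,0,H[n]]; b,na,bb=blob(T,pix(ct,X),"knob",11)
    print(n,na,bb,"offset from mark",np.round(plane(ct,b,18+H[n])-X,1))
print(sensors.current_time_s(),sensors.current_tcp_pos())
E
python3 -c "
import cv2;a=cv2.imread('pics/top2.png')[100:210,190:500];b=cv2.imread('pics/scene2.png')[170:300,140:460]
cv2.imwrite('pics/c2.png',cv2.vconcat([cv2.resize(a,(640,227)),cv2.resize(b,(640,260))]))"
```

```text
d width 26.56712328532092 grip 58.55828404426575
F [ 1.02147813 -0.14951606  0.23761136]
time 9.7583 16.0167 [464.7  80.2  70. ] [656.6  79.   18. ] [  6.82971869  37.1311502  -26.5359517   87.30031987  18.15363766
  59.98133044 -24.22780392]
b width 26.574952188556082 grip 58.735055923461914
F [ 0.28193148  0.08230399 -0.29748547]
time 16.0167 23.6583 [440.4 293.5  58. ] [ 642.1 -104.    18. ] [ 22.55637705  36.70911526 -25.62847232  89.65855359  17.79331928
  57.81361941  -8.20798354]
a width 26.35052904961741 grip 58.56783628463745
F [ 0.73283911  0.26677208 -0.46950821]
time 23.6583 29.95 [462.1 -75.1  52. ] [ 635.3 -195.6   18. ] [ 29.95545172  38.38956038 -25.30199075  87.53284143  18.18340784
  58.29009298  -0.20714737]
d 170 [266, 137, 14, 15] offset from mark [-0.  -0.5  0. ]
c 167 [313, 140, 14, 15] offset from mark [0.4 0.3 0. ]
b 161 [360, 144, 14, 15] offset from mark [-0.4 -1.3  0. ]
a 276 [403, 142, 21, 21] offset from mark [ 3.3 -3.8  0. ]
32.425 [ 251.24113711 -449.52420759  299.90971887]
```

View pics/c2.png

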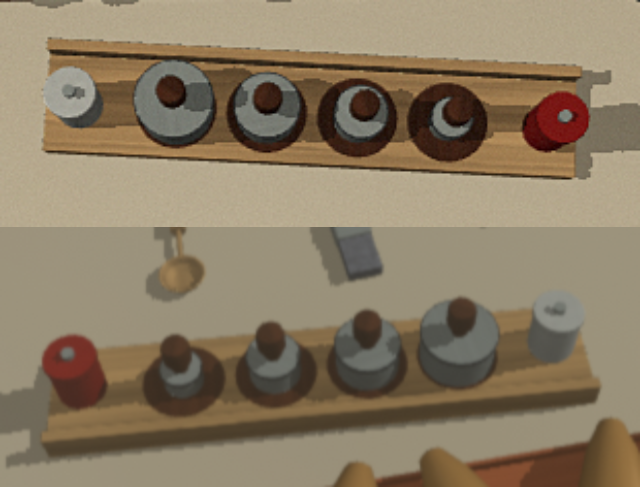

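All four cutters stand upright in order and centred: d, c and b are off by less than 1.5 mm. a's blob merges with its dark mark, but in both views its drum sits in the middle of mark4. The tins haven't moved and the arm is clear.

```bash
python3 -c "
from bench import *
print(ticket.sign_off())"
```

```text
the job is handed in; nothing more can be done
None
```

The job is handed in at about 32 s of the 88 s: a, b, c and d stand upright in size order from the red tin (mark4) to the white tin (mark1). In the last pictures b, c and d were within 1.5 mm of centre and a looked centred by eye; the hand-in returned no verdict.

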